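# Line up a fork lever with the locating tongue of a checking fixture

## Robot

A 6-joint arm with a two-finger parallel gripper is mounted at the origin on the work surface. World frame = base frame: x ahead of the robot, y to its left, z up, the work surface at z = 0. Lengths are in m, angles in rad, forces in N, time in s.
With the tool pointing down it reaches from about 0.35 to 0.775 m from the base axis. Payload 7.3 kg.
Tool frame: the origin (TCP) lies midway between the tips of the shut fingers; the grasp point (between the pads) lies 19 mm behind it (tcp_to_grasp is the distance from the TCP to the grasp point, in m); z points along the fingers, y is the line along which they close (so a half turn about z gives the same grasp; the last joint's range is limited). The gripper opens to 92 mm and grips with 3 to 60 N. Pads are 19 mm wide; open, the fingers measure 130 mm over their backs; the gripper's body (75 mm by 190 mm) begins 47 mm behind the grasp point.
Start: joints at [-1.452, 0.342, 1.524, -0, 1.275, -0.146], TCP at [0.137, -0.507, 0.227] pointing down, gripper open.
Joint ranges: [-2.53, 2.53], [-0.77, 2.02], [0.04, 2.7], [-1, 4.14], [0.28, 2.66], [-3.11, 3.11]. Speed limits (rad/s): [2.57, 2.57, 3.14, 3.14, 3.14, 3.14].

## Interface

Orientations are given as [roll, pitch, yaw] about the fixed x, y, z axes, in that order (R = Rz(yaw) Ry(pitch) Rx(roll)).
In Python, from cell import observe, read_camera, calibration, hand_in, tcp_to_grasp gives the robot as it stands.
- The arm moves only by the tool send_rows, never from a script. Its argument "targets" is a list of rows, each a list of 5 numbers: the opening, from 0 (shut) to 1 (fully open), then the shift along the world's x, y, z in m, then the turn about the world's z in rad. A call has 1 to 5 rows; each row shifts and turns the commanded pose from where the row before left it; what a row does not reach is not made up. A row lasts 1/10 s, in which the tool goes at most 50 mm and 8.59 degrees, less where a joint would pass 70% of its speed; a pose out of reach is approached as far as the arm can. A call is refused whole if a number of a shift passes 0.05 or a number of a turn 0.15, either way. A call with a gripper value outside its range is refused whole. The fingers move at their own pace and stop on an object; "grip_force" is the grip in N (left out, the last holds). Time passes only in rows, so rows that do not move let the fingers close. It gives the time, the measured TCP pose, the force, the opening and the grip force at its end, in the units of the state.
- observe(): the state, without advancing time (a new reading comes with each control period).
- read_camera(name): name is "scene" or "top" or "wrist"; returns (picture, depth): 480x640x3 uint8, red, green, blue; 480x640 float32, m along the optical axis (not along the pixel's ray), 0 where there is no reading.
- calibration(name): a dict with "intrinsics" (3x3 intrinsics, pixels), "world_to_cam" (4x4, takes a point from world to camera coordinates); the wrist camera has in their place "hand_eye" (4x4, takes a point from camera to tool coordinates, whose origin is the TCP and whose axes are the flange's). Camera axes: x right, y up, looking along -z (the intrinsics and any distortion apply to the point x, -y, -z); pixel columns grow to the right and rows downward; lengths in m; the calibration is good to about 2 mm. The wrist camera is an equidistant fisheye: a pixel r from the principal point sees the ray r / f radians off the axis. A picture is of the moment at which its call begins: read the wrist's pose just before it. calibration takes no time and is no camera call.
- hand_in(): hands the job in; it is judged then, once.
The state is a dict: "time": time; "qpos": joint angles; "qvel": joint speeds; "joint_efforts": joint torques, N m; "tool_pos": TCP position; "tool_rot": TCP orientation; "contact_force": force on the tool from outside, world axes, zero at the start; "torque": the same for the moment, N m; "opening": finger opening in m; "grip_force": force on a finger pad.
Only numpy, scipy, OpenCV 4.12 (cv2) and the standard library are available. Lean on these libraries where they do the work, as an engineer would, in place of code of your own. Each camera call takes 0.05 s, during which the arm holds its last target. There are 200 camera calls.

## Task

Someone has parked the squeeze bottle on the checking fixture, between the fork lever's seat and the sliding tongue: lift it out and stand it upright in the grey tray. Then swing the lever round in its seat, without lifting it out, until its open fork squarely faces the tongue, and only then push the tongue by its knob fully home into the fork. Leave everything else on the bench where it is.

Things in the scene. Friction and masses are not known exactly. Their poses are not given: they have to be found in the camera images.
- fixture: Fixed checking fixture, dark steel plate 275 x 130 x 12 mm. Origin on the bench under its round seat; +x points from seat to tongue, z up. Plate: x -60 to 215, y -65 to 65 mm; a thin white line runs along x from seat to tongue. Two guide rails at x 135 to 205, y -26 to 26 mm, tops 38 mm above the bench.
- seat (a point): Centre of the round seat's floor, 12 mm above the bench, axes as the fixture. The seat is a ring of inner radius 41.5, outer radius 50 mm, its top 20 mm above the bench.
- mark (a point): The mark that the fork must face: on the fixture's x axis 98 mm from the seat's centre, above the white line, 31 mm above the bench, just ahead of the drawn-back tongue. The fork's point (point fork) comes here when the lever is lined up.
- lever: Loose aluminium fork lever, 0.36 kg. Origin: centre of the hub's underside, in the seat; +x along the arm to the fork, z up. Hub radius 40, 16 mm thick; boss radius 22 up to 34 mm. Arm 26 mm wide, 24 to 38 mm above the bench like the fork. Turns in the seat by a light push on the fork's side; starts 55 degrees or more from the tongue, either way.
- fork (a point): Midway between the fork's two prongs, 98 mm from the lever's origin along its x, 31 mm above the bench. Prongs: lever x 80 to 116 mm, 12 mm wide each, open slot of 22 mm between them, 46 mm wide over all.
- tongue (a joint): Slide of the steel tongue (12 mm wide, nose 7 mm, 21 to 39 mm above the bench) towards the seat, along the fixture's -x: 0 = drawn back, nose 124 mm from the seat's centre; 0.032 m = fully home at its stop, nose 92 mm from the seat's centre. Takes about 2 N. Starts at 0 to 0.005.
- knob_top (a point): Centre of the top of the tongue's black knob, 70 mm above the bench; with the tongue at 0 it is 175 mm from the seat's centre on the fixture's x axis. Knob: radius 11 mm, 48 to 70 mm above the bench, on a thinner neck (radius 6 mm). Moves with the tongue.
- bottle: Loose white plastic squeeze bottle with a small grey nozzle cap, about 0.14 kg; origin at the centre of its foot, z up. Body radius 25 mm up to 75 mm, then a shoulder; total height 103 mm. Starts standing on the fixture's plate (foot 12 mm above the bench), about 86 mm from the seat's centre, on the white line.
- tray: Fixed open grey tray, 220 (x) x 120 (y) x 25 mm high, walls and floor 5 mm; origin under its centre, on the bench. The half towards its +x holds the jar, the half towards its -x is free (clear spot at x = -50 mm, y = 0).
- jar: Loose amber jar with black lid, radius 27 mm, 75 mm high, standing in the tray; origin at the centre of its foot. To be left where it is.
- can: Bystander: yellow spray can, radius 33 mm, 170 mm high; origin at its foot.
- oiler: Bystander: white oiler with red spout, radius 35 mm, 190 mm high; origin at its foot.
- blank: Bystander: steel ring, outer radius 36 mm, 12 mm high, lying; origin under its centre.
- lug: Bystander: steel angle piece 100 x 35 x 38 mm; origin under its centre.
- rule: Bystander: steel rule 200 x 28 x 4 mm lying flat; origin under its centre.
- driver: Bystander: screwdriver 190 mm long, lying; origin under its length.
Mind the look-alikes: they are no part of the job. What is shaped like the bottle but purple is not meant. There is more than one size of the lever; the one meant has the size given above.

How it is judged:
On the way, in this order (a step that is already met when the one before it is completed fails the run):
1. the bottle stands upright in the tray (x of bottle in the frame of tray between -0.09 and 0.09 m and y of bottle in the frame of tray between -0.04 and 0.04 m and z of bottle in the frame of tray below 0.01 m and angle between bottle's own z axis and vertical below 0.1 rad), for 0.2 s.
2. the lever's fork faces the tongue, the tongue still drawn back (horizontal distance between fork and mark below 0.007 m and horizontal distance between lever and seat below 0.005 m and z of lever in the frame of seat below 0.005 m and angle between lever's own z axis and vertical below 0.08 rad and value of joint tongue below 0.012 m), for 0.2 s.
3. the tongue is fully home in the fork (value of joint tongue above 0.027 m and horizontal distance between fork and mark below 0.007 m and horizontal distance between lever and seat below 0.005 m and z of lever in the frame of seat below 0.005 m and angle between lever's own z axis and vertical below 0.08 rad), for 0.2 s.
At the end, for the whole second after the job is handed in: The bottle stands upright (within 0.1 rad) on the tray's floor, inside its walls; the lever lies flat in its seat with its fork point within 7 mm of the mark; the tongue is slid in by more than 27 mm of its 32 mm; bottle and lever are at rest (all of step 1 and all of step 3 and linear speed of each of bottle, lever below 0.02 m/s); the robot touches nothing.
It fails at once if the lever is lifted out of its seat (z of lever in the frame of seat above 0.012 m).
It fails at once if the bottle is knocked over (angle between bottle's own z axis and vertical above 0.7 rad).
It fails at once if a bystander (jar, can, oiler, ring, angle piece, rule, screwdriver) is moved more than 30 mm (distance of any of jar, can, oiler, blank, lug, rule, driver from where it was at the start of the episode above 0.03 m).
It also fails if it takes over 72 s, if anything falls off the work surface, if the arm or the gripper's body presses on something with over 40 N, if the wrist force passes 120 N, or if a joint passes its speed limit or range.

## Working session

There is one attempt and no reset: what is moved stays moved. The work goes in short steps, Python scripts to look and compute and a tool call to move; the robot and the scene stay as the last step left them, time stands still between calls to the robot, and variables do not carry over. Pictures are saved under pics/ and viewed, at most 10 in all, crops included, and the job is handed in when it is done.

Besides the shell and the picture viewer there is one more tool, called after "Call:" as name(argument=value, ...), one argument or row to a line, values as JSON. send_rows: Moves the arm, as the interface text tells. Its arguments: {"type":"object","properties":{"targets":{"type":"array","items":{"type":"array","items":{"type":"number"}}},"grip_force":{"type":"number"}},"required":["targets"]}

```bash
mkdir -p pics
cat > h.py <<'E'
import numpy as np, cv2
from cell import observe, read_camera, calibration, hand_in, tcp_to_grasp
def shot(name,f):
    im,d=read_camera(name); cv2.imwrite(f'pics/{f}.png',im[:,:,::-1]); np.save(f'pics/{f}.npy',d); return im,d
def pts(name,d):
    c=calibration(name);K=np.array(c['intrinsics']);T=np.linalg.inv(np.array(c['world_to_cam']))
    v,u=np.mgrid[0:480,0:640]
    P=np.stack([(u-K[0,2])/K[0,0]*d,-(v-K[1,2])/K[1,1]*d,-d,np.ones_like(d)],-1)
    return (P@T.T)[...,:3]
def onplane(name,u,v,z):
    c=calibration(name);K=np.array(c['intrinsics']);T=np.linalg.inv(np.array(c['world_to_cam']))
    r=T[:3,:3]@np.array([(u-K[0,2])/K[0,0],-(v-K[1,2])/K[1,1],-1]);o=T[:3,3]
    return o+r*(z-o[2])/r[2]
E
python3 - <<'E'
from h import *
print(calibration('top'),tcp_to_grasp,observe())
shot('top','top0');shot('scene','scene0')
E
```

```text
{'intrinsics': array([[611.73459842,   0.        , 314.9960511 ],
       [  0.        , 611.73459842, 232.85852524],
       [  0.        ,   0.        ,   1.        ]]), 'world_to_cam': array([[ 0.01365003, -0.99958248,  0.02546661, -0.02907428],
       [ 0.99501883,  0.01609415,  0.09837937, -0.58735601],
       [-0.09874816,  0.02399688,  0.99482308, -1.20964395],
       [ 0.        ,  0.        ,  0.        ,  1.        ]])} 0.0188 {'time': 0.0, 'qpos': array([-1.45198975e+00,  3.42709496e-01,  1.52499970e+00,  3.99873548e-05,
        1.27541229e+00, -1.46010756e-01]), 'qvel': array([ 5.70222945e-04, -2.77537198e-04, -8.21974878e-05,  2.12828135e-04,
       -3.51785453e-05,  5.50943165e-04]), 'joint_efforts': array([-1.73217118e-04, -4.31237948e+01, -2.44224787e+01,  7.18365703e-02,
        5.58960834e-02, -1.28235056e-04]), 'tool_pos': array([ 0.13738955, -0.50628763,  0.22605788]), 'tool_rot': array([-3.14008565e+00, -2.60263999e-04,  2.64805469e-01]), 'contact_force': array([ 0.24460745, -0.14825007,  0.16384615]), 'torque': array([ 0.04159245,  0.0390049 , -0.0429975 ]), 'grip_force': 0.0, 'opening': 0.09159448657117299}
```

View pics/top0.png

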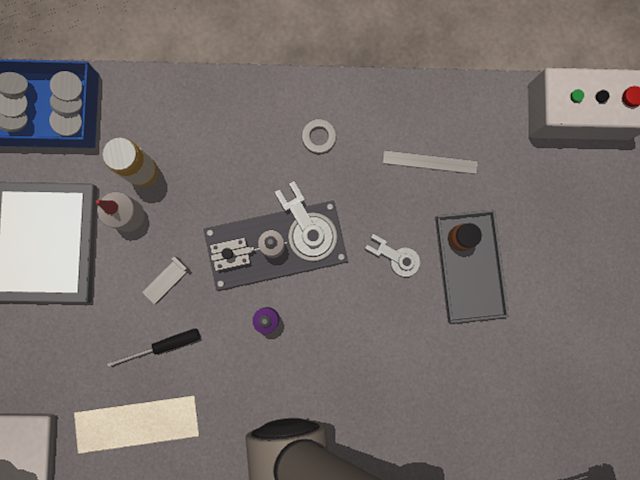

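View pics/scene0.png

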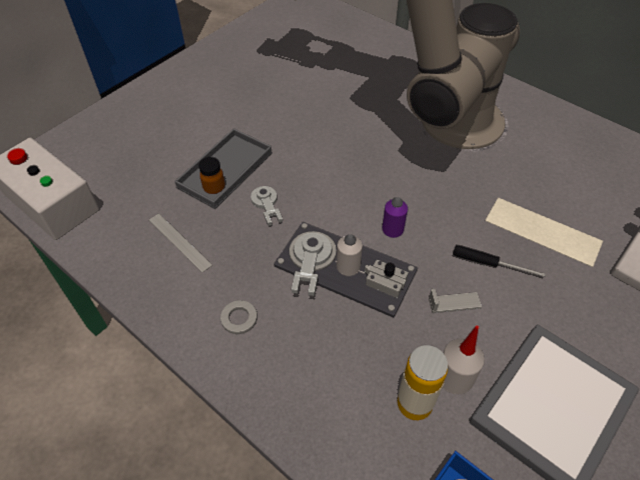

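The top view shows the seat at about (313,236), bottle (270,243), knob (228,254), fork (290,193), and tray centre about (471,267) with the jar at (465,237). The lower tray half is free. I'll crop closer.

Run:
```python
from h import *
im=cv2.imread('pics/top0.png'); cv2.imwrite('pics/c1.png',cv2.resize(im[172:302,195:360],None,fx=4.8,fy=4.6,interpolation=cv2.INTER_CUBIC))
cv2.imwrite('pics/c2.png',cv2.resize(im[200:335,425:520],None,fx=4.4,fy=4.4,interpolation=cv2.INTER_CUBIC))
P=pts('top',np.load('pics/top0.npy'))
for n,u,v in [('boss',312,236),('bottle',266,240),('bottle2',272,245),('knob',228,254),('tray',475,300),('jar',467,235),('plate',230,278)]: print(n,P[v,u].round(4))
```

```text
boss [ 0.5798 -0.014   0.045 ]
bottle [0.5645 0.0738 0.1124]
bottle2 [0.5554 0.0624 0.1099]
knob [0.5396 0.1493 0.0701]
tray [ 0.4567 -0.352   0.0049]
jar [ 0.5838 -0.3176  0.0751]
plate [0.4946 0.1511 0.009 ]
```

View pics/c1.png

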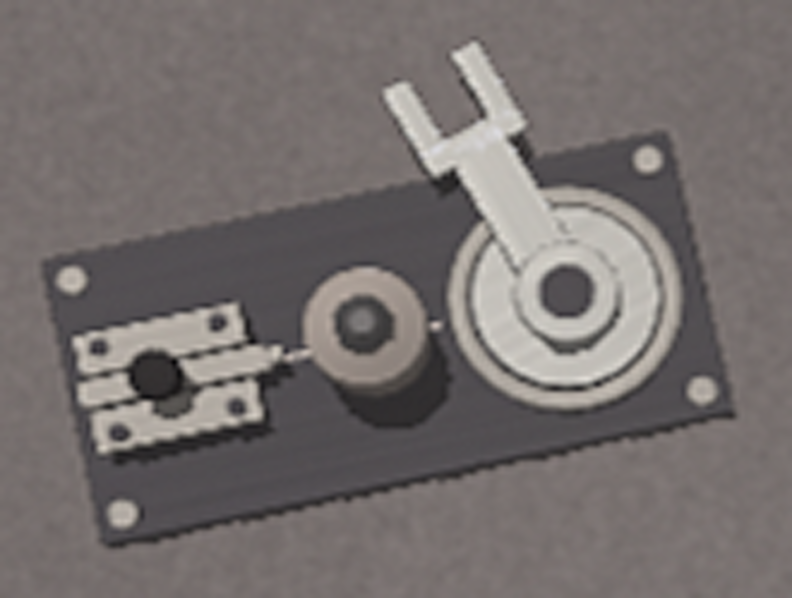

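View pics/c2.png

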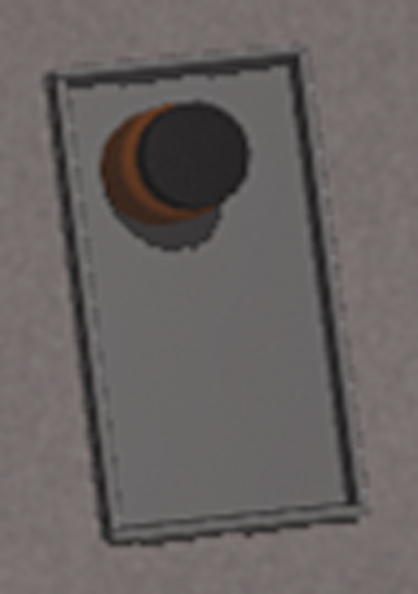

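The crop shows plate corners at (42,262),(668,132),(735,412),(105,543), the boss (567,292), knob (156,373), cap (364,321) and the slot between prong tips (398,88)/(468,48). In c2 the tray rim corners are (50,75),(298,52),(362,512),(108,540).

Run:
```python
from h import *
def A(x,y,z): return onplane('top',195+(x+.5)/4.8-.5,172+(y+.5)/4.6-.5,z)
def B(x,y,z): return onplane('top',425+(x+.5)/4.4-.5,200+(y+.5)/4.4-.5,z)
c=np.array([A(*p,.012) for p in [(42,262),(668,132),(735,412),(105,543)]])
print('plate',c.round(4),'len',np.linalg.norm(c[0]-c[1]),np.linalg.norm(c[1]-c[2]))
m=c.mean(0);ex=(c[0]-c[1])+(c[3]-c[2]);ex/=np.linalg.norm(ex);print('yaw',np.degrees(np.arctan2(ex[1],ex[0])),'seat from plate',m-ex*.0775)
print('ring',A(566,298,.02),'boss',A(567,292,.034),'knob',A(156,373,.07),'cap',A(364,321,.115),'sh',A(362,328,.09))
s=A(567,292,.034);k=A(156,373,.07);e=k-s;print('yaw2',np.degrees(np.arctan2(e[1],e[0])),np.linalg.norm(e[:2]))
f=(A(433,66,.038));print('fork tip',f,np.degrees(np.arctan2(*(f-s)[1::-1])),np.linalg.norm((f-s)[:2]))
t=np.array([B(*p,.025) for p in [(50,75),(298,52),(362,512),(108,540)]]);print('tray',t.round(4),t.mean(0))
x=(t[0]+t[1]-t[2]-t[3]);x/=np.linalg.norm(x);print(np.degrees(np.arctan2(x[1],x[0])),'free',t.mean(0)-.05*x)
j=B(194,155,.075);print('jar',j,(j-t.mean(0))@x)
# depth-based bottle & knob
P=pts('top',np.load('pics/top0.npy'));D=P.reshape(-1,3)
q=D[(abs(D[:,0]-.56)<.06)&(abs(D[:,1]-.07)<.05)&(D[:,2]>.05)];print('bottle pts',q.mean(0),q.min(0),q.max(0))
q=D[(abs(D[:,0]-.54)<.04)&(abs(D[:,1]-.15)<.04)&(D[:,2]>.06)];print('knob pts',q.mean(0),q.min(0),q.max(0))
```

```text
plate [[ 0.5946  0.2078  0.012 ]
 [ 0.6577 -0.0586  0.012 ]
 [ 0.5323 -0.0886  0.012 ]
 [ 0.4705  0.1774  0.012 ]] len 0.2737996222202491 0.12890621320293358
yaw 103.19464784453459 seat from plate [ 0.5814578  -0.01593736  0.012     ]
ring [ 0.58133052 -0.0155885   0.02      ] boss [ 0.58267175 -0.01568967  0.034     ] knob [0.54215141 0.15113483 0.07      ] cap [0.56176155 0.06525313 0.115     ] sh [0.56092016 0.06720746 0.09      ]
yaw2 103.65230580160524 0.17167502433606746
fork tip [0.68125591 0.04229919 0.038     ] 30.464762137968137 0.11437458050658636
tray [[ 0.6255 -0.2678  0.025 ]
 [ 0.6383 -0.3843  0.025 ]
 [ 0.4256 -0.4107  0.025 ]
 [ 0.4114 -0.2932  0.025 ]] [ 0.52519462 -0.33901609  0.025     ]
6.925635679993706 free [ 0.47555945 -0.34504514  0.025     ]
jar [ 0.58416271 -0.3209497   0.075     ] 0.0607162844954318
bottle pts [0.56074873 0.06627786 0.09472248] [0.537878   0.04251043 0.05052332] [0.58643379 0.09069173 0.11854845]
knob pts [0.54195324 0.15317172 0.06888959] [0.53194913 0.14356376 0.06041182] [0.5514924  0.16326252 0.0753453 ]
```

Call:
send_rows(
  targets=[
    [1,0.0282,0.0382,0,0.1027],
    [1,0.0282,0.0382,0,0.1027],
    [1,0.0282,0.0382,0,0.1027],
    [1,0.0282,0.0382,0,0.1027],
    [1,0.0282,0.0382,0,0.1027],
  ],
  grip_force=12,
)

```text
time: 0.6
tool_pos: [0.279, -0.3139, 0.2265]
tool_rot: [-3.141, -0.0, 0.782]
contact_force: [0.5, -0.7, 0.5]
opening: 0.0918
grip_force: 0.0
```

Call:
send_rows(
  targets=[
    [1,0.0282,0.0382,0,0.1027],
    [1,0.0282,0.0382,0,0.1027],
    [1,0.0282,0.0382,0,0.1027],
    [1,0.0282,0.0382,0,0.1027],
    [1,0.0282,0.0382,0,0.1027],
  ],
)

```text
time: 1.1
tool_pos: [0.4201, -0.1229, 0.2267]
tool_rot: [-3.142, 0.0, 1.296]
contact_force: [0.6, -0.8, 0.1]
opening: 0.0921
grip_force: 0.0
```

Call:
send_rows(
  targets=[
    [1,0.0282,0.0382,0,0.1027],
    [1,0.0282,0.0382,0,0.1027],
    [1,0.0282,0.0382,0,0.1027],
    [1,0.0282,0.0382,0,0.1027],
    [1,0.0282,0.0382,0,0.1027],
  ],
)

```text
time: 1.6
tool_pos: [0.5611, 0.0682, 0.2264]
tool_rot: [-3.141, 0.0, 1.81]
contact_force: [0.6, -0.6, 0.2]
opening: 0.0917
grip_force: 0.0
```

Call:
send_rows(
  targets=[
    [1,0,0,0,0],
    [1,0,0,0,0],
  ],
)

```text
time: 1.8
tool_pos: [0.5602, 0.0671, 0.2257]
tool_rot: [-3.14, -0.0, 1.807]
contact_force: [-0.2, 0.0, 0.6]
opening: 0.0916
grip_force: 0.0
```

Call:
send_rows(
  targets=[
    [1,0,0,-0.04,0],
    [1,0,0,-0.04,0],
    [1,0,0,-0.04,0],
    [1,0,0,-0.03,0],
    [1,0,0,-0.02,0],
  ],
)

```text
time: 2.3
tool_pos: [0.5584, 0.0648, 0.0546]
tool_rot: [-3.138, -0.001, 1.803]
contact_force: [-0.1, -0.3, 0.4]
opening: 0.0918
grip_force: 0.0
```

Call:
send_rows(
  targets=[
    [1,0,0,0,0],
    [0.3,0,0,0,0],
    [0.3,0,0,0,0],
    [0.3,0,0,0,0],
    [0.3,0,0,0,0],
  ],
)

```text
time: 2.8
tool_pos: [0.561, 0.0662, 0.0579]
tool_rot: [3.14, 0.001, 1.805]
contact_force: [-0.4, 0.9, -0.2]
opening: 0.0646
grip_force: 0.0
```

Call:
send_rows(
  targets=[
    [0.3,0,0,0,0],
    [0.3,0,0,0,0],
    [0.3,0,0,0,0],
  ],
)

```text
time: 3.1
tool_pos: [0.5607, 0.0663, 0.0571]
tool_rot: [3.141, 0.0, 1.805]
contact_force: [-0.0, -0.9, 2.3]
opening: 0.0498
grip_force: 12.0
```

Call:
send_rows(
  targets=[
    [0.3,0,0,0.01,0],
    [0.3,0,0,0.03,0],
    [0.3,0,0,0.04,0],
    [0.3,0,0,0.03,0],
    [0.3,0,0,0.01,0],
  ],
  grip_force=15,
)

```text
time: 3.6
tool_pos: [0.5619, 0.0663, 0.1805]
tool_rot: [3.136, 0.001, 1.805]
contact_force: [0.0, 0.2, -1.0]
opening: 0.0496
grip_force: 15.0
```

Call:
send_rows(
  targets=[
    [0.3,-0.003,-0.0145,0,0],
    [0.3,-0.006,-0.0291,0,0],
    [0.3,-0.008,-0.0388,0,0],
    [0.3,-0.009,-0.0436,0,0],
    [0.3,-0.009,-0.0436,0,0],
  ],
)

```text
time: 4.1
tool_pos: [0.5233, -0.1051, 0.1744]
tool_rot: [-3.138, -0.002, 1.806]
contact_force: [0.7, -0.6, -1.0]
opening: 0.05
grip_force: 15.0
```

Call:
send_rows(
  targets=[
    [0.3,-0.009,-0.0436,0,0],
    [0.3,-0.009,-0.0436,0,0],
    [0.3,-0.009,-0.0436,0,0],
    [0.3,-0.009,-0.0436,0,0],
    [0.3,-0.008,-0.0388,0,0],
  ],
)

```text
time: 4.6
tool_pos: [0.4789, -0.3186, 0.1742]
tool_rot: [-3.139, -0.003, 1.804]
contact_force: [0.5, -0.5, -1.1]
opening: 0.0496
grip_force: 15.0
```

Call:
send_rows(
  targets=[
    [0.3,-0.004,-0.0194,0,0],
    [0.3,-0.002,-0.0098,0,0],
    [0.3,0,0,0,0],
    [0.3,0,0,0,0],
  ],
)

```text
time: 5.0
tool_pos: [0.4754, -0.3443, 0.1762]
tool_rot: [-3.141, -0.002, 1.806]
contact_force: [0.4, 0.4, -1.3]
opening: 0.0498
grip_force: 15.0
```

Call:
send_rows(
  targets=[
    [0.3,0,0,-0.03,0],
    [0.3,0,0,-0.04,0],
    [0.3,0,0,-0.03,0],
    [0.3,0,0,-0.015,0],
    [0.3,0,0,-0.005,0],
  ],
)

```text
time: 5.5
tool_pos: [0.4751, -0.3431, 0.0549]
tool_rot: [-3.14, -0.004, 1.808]
contact_force: [-0.1, 0.4, -0.9]
opening: 0.0496
grip_force: 15.0
```

Call:
send_rows(
  targets=[
    [0.3,0,0,-0.002,0],
    [0.3,0,0,-0.002,0],
    [0.3,0,0,0,0],
  ],
)

```text
time: 5.8
tool_pos: [0.476, -0.3458, 0.0536]
tool_rot: [3.141, 0.001, 1.806]
contact_force: [-0.0, 0.7, -1.2]
opening: 0.0496
grip_force: 15.0
```

Call:
send_rows(
  targets=[
    [0.3,0,0,-0.001,0],
    [0.3,0,0,-0.001,0],
    [0.3,0,0,-0.001,0],
    [0.3,0,0,0,0],
  ],
)

```text
time: 6.2
tool_pos: [0.4755, -0.3459, 0.0501]
tool_rot: [3.141, 0.001, 1.805]
contact_force: [-0.4, 1.0, 1.3]
opening: 0.0498
grip_force: 15.0
```

Call:
send_rows(
  targets=[
    [0.3,0,0,-0.0005,0],
    [0.6,0,0,0,0],
    [0.8,0,0,0,0],
    [0.8,0,0,0,0],
    [0.8,0,0,0,0],
  ],
)

```text
time: 6.7
tool_pos: [0.4754, -0.3457, 0.0491]
tool_rot: [-3.142, -0.0, 1.805]
contact_force: [0.5, 1.2, 0.6]
opening: 0.0717
grip_force: 0.0
```

Call:
send_rows(
  targets=[
    [0.8,0,0,0,0],
    [0.8,0,0,0.03,0],
    [0.8,0,0,0.05,0],
    [0.8,0,0,0.05,0],
    [0.8,0,0,0.03,0],
  ],
)

```text
time: 7.2
tool_pos: [0.4762, -0.3464, 0.2134]
tool_rot: [3.139, 0.004, 1.805]
contact_force: [0.3, -0.1, -0.2]
opening: 0.0736
grip_force: 0.0
```

Call:
send_rows(
  targets=[
    [0.65,0.019,0.038,0,-0.1273],
    [0.65,0.019,0.038,0,-0.1273],
    [0.65,0.019,0.038,0,-0.1273],
    [0.65,0.019,0.038,0,-0.1273],
    [0.65,0.019,0.038,0,-0.1273],
  ],
)

```text
time: 7.7
tool_pos: [0.5709, -0.1541, 0.2093]
tool_rot: [3.141, 0.0, 1.163]
contact_force: [0.5, -0.3, -0.3]
opening: 0.0597
grip_force: 0.0
```

Call:
send_rows(
  targets=[
    [0.65,0.019,0.038,0,-0.1273],
    [0.65,0.019,0.038,0,-0.1273],
    [0.65,0.019,0.038,0,-0.1273],
    [0.65,0.019,0.038,0,-0.1273],
    [0.65,0.019,0.038,0,-0.1273],
  ],
)

```text
time: 8.2
tool_pos: [0.6659, 0.036, 0.2092]
tool_rot: [3.141, 0.0, 0.527]
contact_force: [0.8, -0.7, 0.3]
opening: 0.0595
grip_force: 0.0
```

Call:
send_rows(
  targets=[
    [0.75,0,0,-0.05,0],
    [0.75,0,0,-0.04,0],
    [0.75,0,0,-0.02,0],
    [0.75,0,0,0,0],
    [0.75,0,0,0,0],
  ],
)

```text
time: 8.7
tool_pos: [0.6659, 0.0342, 0.0998]
tool_rot: [3.141, -0.0, 0.532]
contact_force: [1.6, -0.0, 0.4]
opening: 0.0689
grip_force: 0.0
```

Run:
```python
from h import *
print(observe()['tool_pos'],observe()['tool_rot'],calibration('wrist'))
a,_=shot('wrist','w1');b,_=shot('top','t1');b=cv2.resize(b[170:340,190:520],None,fx=2.4,fy=2.4)
c=np.zeros((480+120,800,3),np.uint8);a=cv2.resize(a,(256,192));c[:192,:256]=a;c[192:192+408,:792]=b
cv2.imwrite('pics/c3.png',c[:,:,::-1])
```

```text
[0.66585849 0.03420627 0.09981519] [ 3.14117267e+00 -4.43434442e-04  5.32249933e-01] {'intrinsics': array([[371.64829954,   0.        , 329.28414132],
       [  0.        , 371.64829954, 236.95473907],
       [  0.        ,   0.        ,   1.        ]]), 'hand_eye': array([[-5.57410415e-04,  9.53401681e-01,  3.01703372e-01,
         8.18481379e-02],
       [ 9.99999652e-01,  7.18948671e-04, -4.24379248e-04,
         1.36105807e-04],
       [-6.21513127e-04,  3.01703030e-01, -9.53401749e-01,
        -1.57433048e-01],
       [ 0.00000000e+00,  0.00000000e+00,  0.00000000e+00,
         1.00000000e+00]])}
```

View pics/c3.png

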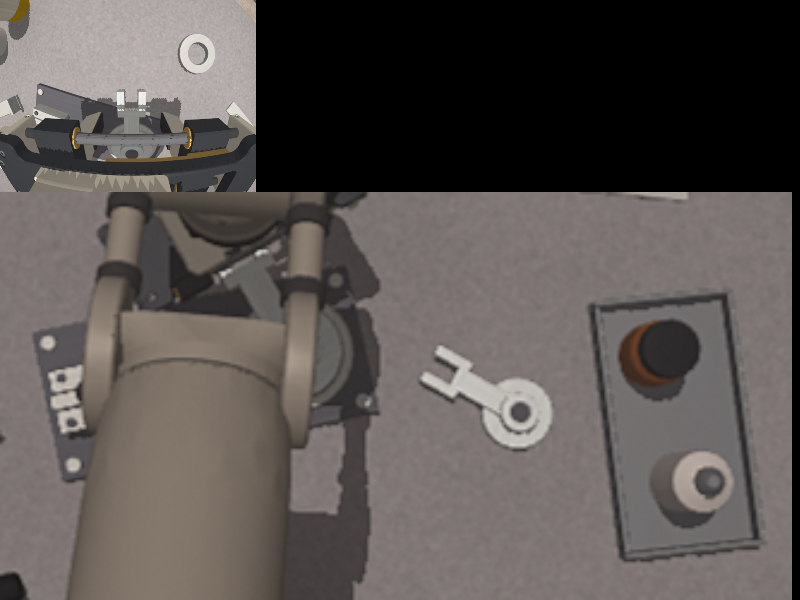

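View pics/w1.png

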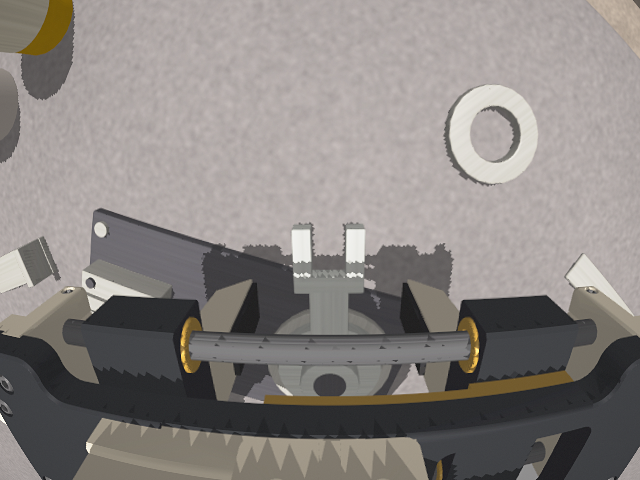

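The bottle stands upright in the tray. In the wrist view the fork is centred between the fingers (column 328 of about 329), so I go down astride it.

Call:
send_rows(
  targets=[
    [0.75,0,0,-0.02,0],
    [0.75,0,0,-0.03,0],
    [0.75,0,0,-0.02,0],
    [0.75,0,0,-0.007,0],
    [0.6,0,0,0,0],
  ],
)

```text
time: 9.3
tool_pos: [0.6657, 0.0342, 0.0227]
tool_rot: [3.141, -0.0, 0.532]
contact_force: [-0.5, -0.0, 0.3]
opening: 0.0647
grip_force: 0.0
```

Run:
```python
import numpy as np
from h import *
print(observe()['tool_pos'],observe()['contact_force'],observe()['opening'])
s=np.array([.5815,-.0158]);a=np.radians(np.linspace(30.5,103.4,16));p=s+.098*np.c_[np.cos(a),np.sin(a)]
print(np.diff(p,axis=0).round(4).tolist(),np.diff(a)[0],p[-1])
```

```text
[0.66571554 0.03417085 0.02274556] [-0.47321988 -0.01032434  0.33422696] 0.06472921201982412
[[-0.0045, 0.007], [-0.0051, 0.0066], [-0.0056, 0.0061], [-0.0061, 0.0056], [-0.0066, 0.0051], [-0.007, 0.0045], [-0.0073, 0.0039], [-0.0076, 0.0033], [-0.0079, 0.0026], [-0.0081, 0.0019], [-0.0082, 0.0012], [-0.0083, 0.0005], [-0.0083, -0.0002], [-0.0083, -0.0009], [-0.0082, -0.0016]] 0.08482300164692447 [0.55878871 0.07953204]
```

Call:
send_rows(
  targets=[
    [0.55,0,0,0,0],
    [0.55,0,0,0,0],
    [0.55,0,0,0,0],
  ],
  grip_force=5,
)

```text
time: 9.6
tool_pos: [0.6662, 0.0343, 0.0236]
tool_rot: [3.14, -0.002, 0.532]
contact_force: [-0.6, 0.6, -0.1]
opening: 0.0509
grip_force: 0.0
```

Call:
send_rows(
  targets=[
    [0.55,-0.0045,0.007,0,0.0848],
    [0.55,-0.0051,0.0066,0,0.0848],
    [0.55,-0.0056,0.0061,0,0.0848],
    [0.55,-0.0061,0.0056,0,0.0848],
    [0.55,-0.0066,0.0051,0,0.0848],
  ],
)

```text
time: 10.1
tool_pos: [0.6381, 0.0646, 0.0232]
tool_rot: [3.139, -0.001, 0.96]
contact_force: [0.2, -1.1, 1.0]
opening: 0.0506
grip_force: 0.6
```

Call:
send_rows(
  targets=[
    [0.55,-0.007,0.0045,0,0.0848],
    [0.55,-0.0073,0.0039,0,0.0848],
    [0.55,-0.0076,0.0033,0,0.0848],
    [0.55,-0.0079,0.0026,0,0.0848],
    [0.55,-0.0081,0.0019,0,0.0848],
  ],
)

```text
time: 10.6
tool_pos: [0.6002, 0.081, 0.0232]
tool_rot: [3.139, -0.0, 1.384]
contact_force: [0.3, -1.8, -0.4]
opening: 0.0506
grip_force: 0.5
```

Call:
send_rows(
  targets=[
    [0.55,-0.0082,0.0012,0,0.0848],
    [0.55,-0.0083,0.0005,0,0.0848],
    [0.55,-0.0083,-0.0002,0,0.0848],
    [0.55,-0.0083,-0.0009,0,0.0848],
    [0.55,-0.0082,-0.0016,0,0.0848],
  ],
)

```text
time: 11.1
tool_pos: [0.5589, 0.08, 0.0232]
tool_rot: [3.139, 0.0, 1.808]
contact_force: [0.9, 0.5, 0.8]
opening: 0.0502
grip_force: 0.5
```

Call:
send_rows(
  targets=[
    [0.55,0,0,0,0],
    [0.45,0,0,0,0],
    [0.45,0,0,0,0],
    [0.45,0,0,0,0],
  ],
)

```text
time: 11.5
tool_pos: [0.559, 0.08, 0.0226]
tool_rot: [3.14, 0.0, 1.803]
contact_force: [0.5, 1.3, 2.3]
opening: 0.0458
grip_force: 5.0
```

Call:
send_rows(
  targets=[
    [0.6,0,0,0,0],
    [0.65,0,0,0,0],
    [0.65,0,0,0,0],
    [0.65,0,0,0.02,0],
    [0.65,0,0,0.05,0],
  ],
)

```text
time: 12.0
tool_pos: [0.5553, 0.0797, 0.089]
tool_rot: [-3.132, -0.002, 1.804]
contact_force: [1.4, -0.3, -0.4]
opening: 0.0598
grip_force: 0.0
```

Call:
send_rows(
  targets=[
    [0.65,0,0,0.05,0],
    [0.4,-0.04,-0.02,0.03,0],
    [0.2,-0.045,-0.02,0,0],
    [0,-0.045,-0.02,0,0],
    [0,-0.045,-0.02,0,0],
  ],
)

```text
time: 12.5
tool_pos: [0.3843, 0.0009, 0.1701]
tool_rot: [3.141, 0.0, 1.805]
contact_force: [0.9, -1.5, -0.1]
opening: 0.0321
grip_force: 0.0
```

Run:
```python
from h import *
print(observe()['tool_pos'],observe()['tool_rot'])
shot('top','t2');im=cv2.imread('pics/t2.png'); cv2.imwrite('pics/c4.png',cv2.resize(im[172:302,195:360],None,fx=4.8,fy=4.6,interpolation=cv2.INTER_CUBIC))
```

```text
[0.38432002 0.00087803 0.17014056] [3.14110734e+00 4.86591478e-04 1.80480617e+00]
```

View pics/c4.png

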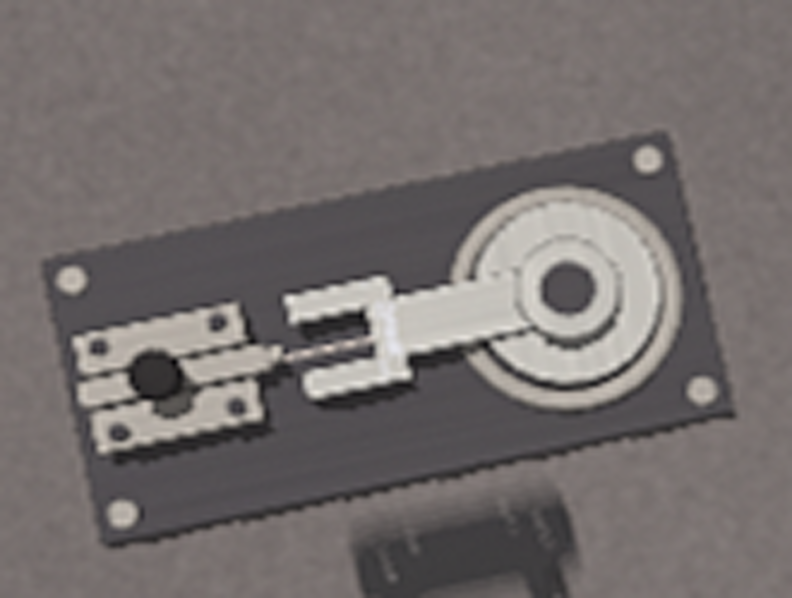

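Lever lined up roughly: the prong tips are at (285-292,296-320) and (303-309,378-400), and the tongue nose is at (280,355). I'll check this numerically.

Run:
```python
from h import *
def A(x,y,z): return onplane('top',195+(x+.5)/4.8-.5,172+(y+.5)/4.6-.5,z)
s=A(567,290,.034)
for n,p in dict(fork=A(297,348,.038),nose=A(280,354,.039),knob=A(156,373,.07)).items():
    e=(p-s)[:2];print(n,p.round(4),np.linalg.norm(e).round(4),np.degrees(np.arctan2(e[1],e[0])).round(2))
# mask-based fork: bright pts at top height
P=pts('top',np.load('pics/t2.npy'));q=P.reshape(-1,3)
ax=np.radians(103.4);R=np.array([[np.cos(ax),np.sin(ax)],[-np.sin(ax),np.cos(ax)]])
l=(q[:,:2]-[.5815,-.0158])@R.T
m=(l[:,0]>.083)&(l[:,0]<.112)&(abs(l[:,1])<.04)&(q[:,2]>.028);print('fork y',l[m][:,1].min(),l[m][:,1].max(),l[m][:,1].mean(),m.sum())
m=(l[:,0]>.128)&(l[:,0]<.21)&(abs(l[:,1])<.04)&(q[:,2]>.028)&(q[:,2]<.045);print('rails y',l[m][:,1].min(),l[m][:,1].max(),l[m][:,1].mean(),m.sum())
m=(l[:,0]>.055)&(l[:,0]<.075)&(abs(l[:,1])<.04)&(q[:,2]>.028);print('arm y',l[m][:,1].min(),l[m][:,1].max(),l[m][:,1].mean(),m.sum())
```

```text
fork [0.556  0.0966 0.038 ] 0.1157 103.78
nose [0.5532 0.1036 0.039 ] 0.1231 104.28
knob [0.5422 0.1511 0.07  ] 0.1719 103.94
fork y -0.02540022534779216 0.020773895492794448 -0.0020548872279378154 190
rails y -0.027638681804638385 0.024846382385387215 -0.0007997188270288196 814
arm y -0.02419895985496067 0.020042590365666565 -0.0019998103852815305 142
```

Call:
send_rows(
  targets=[
    [0,0.025,0.031,0,0],
    [0,0.025,0.031,0,0],
    [0,0.025,0.031,0,0],
    [0,0.025,0.031,0,0],
    [0,0.025,0.031,0,0],
  ],
)

```text
time: 13.05
tool_pos: [0.5119, 0.1577, 0.17]
tool_rot: [-3.141, 0.0, 1.804]
contact_force: [-0.4, 0.0, -0.1]
opening: 0.0007
grip_force: 0.0
```

Call:
send_rows(
  targets=[
    [0,0.025,0.031,0,0],
    [0,0,0,0,0],
    [0,0,0,0,0],
  ],
)

```text
time: 13.35
tool_pos: [0.5358, 0.1877, 0.1693]
tool_rot: [-3.14, 0.0, 1.806]
contact_force: [-0.1, -0.3, -0.4]
opening: 0.0005
grip_force: 0.0
```

Call:
send_rows(
  targets=[
    [0,-0.002,0,-0.04,0],
    [0,0,0,-0.04,0],
    [0,0,0,-0.025,0],
    [0,0,0,-0.01,0],
    [0,0,0,0,0],
  ],
)

```text
time: 13.85
tool_pos: [0.5332, 0.1864, 0.0544]
tool_rot: [-3.139, 0.0, 1.803]
contact_force: [-0.1, 0.7, 0.4]
opening: 0.0004
grip_force: 0.0
```

Call:
send_rows(
  targets=[
    [0,0.0018,-0.0078,0,0],
    [0,0.0014,-0.0058,0,0],
    [0,0.0012,-0.0049,0,0],
    [0,0.0012,-0.0049,0,0],
    [0,0,0,0,0],
  ],
)

```text
time: 14.35
tool_pos: [0.5403, 0.1632, 0.0557]
tool_rot: [3.14, 0.0, 1.804]
contact_force: [0.7, -0.3, -1.0]
opening: 0.0004
grip_force: 0.0
```

Call:
send_rows(
  targets=[
    [0,0.0012,-0.0049,0,0],
    [0,0.0012,-0.0049,0,0],
    [0,0.0012,-0.0049,0,0],
    [0,0,0,0,0],
  ],
)

```text
time: 14.75
tool_pos: [0.5435, 0.1484, 0.055]
tool_rot: [-3.141, 0.0, 1.804]
contact_force: [0.6, -0.4, -0.2]
opening: 0.0004
grip_force: 0.0
```

Call:
send_rows(
  targets=[
    [0,0.0005,-0.002,0,0],
    [0,0.0005,-0.002,0,0],
    [0,0,0,0,0],
  ],
)

```text
time: 15.05
tool_pos: [0.5443, 0.145, 0.055]
tool_rot: [-3.141, 0.0, 1.804]
contact_force: [-0.3, 0.9, 0.1]
opening: 0.0005
grip_force: 0.4
```

Call:
send_rows(
  targets=[
    [0,0.0003,-0.001,0,0],
    [0,0.0003,-0.001,0,0],
    [0,0,0,0,0],
  ],
)

```text
time: 15.35
tool_pos: [0.5443, 0.1447, 0.055]
tool_rot: [-3.141, -0.002, 1.804]
contact_force: [-1.9, 8.6, 1.1]
opening: 0.0008
grip_force: 4.2
```

Stop reached (force jumped to 8.8 N). I back off, lift and check.

Call:
send_rows(
  targets=[
    [0,0,0,0,0],
    [0,-0.001,0.004,0,0],
    [0,-0.004,0.016,0,0],
    [0,0,0,0.04,0],
    [0,0,0,0.05,0],
  ],
)

```text
time: 15.85
tool_pos: [0.5381, 0.1639, 0.1439]
tool_rot: [-3.136, -0.0, 1.805]
contact_force: [1.3, 0.4, 0.1]
opening: 0.0002
grip_force: 0.0
```

Call:
send_rows(
  targets=[
    [0,-0.045,-0.015,0.02,0],
    [0,-0.045,-0.015,0,0],
    [0,-0.045,-0.015,0,0],
    [0,-0.04,-0.015,0,0],
    [0,0,0,0,0],
  ],
)

```text
time: 16.35
tool_pos: [0.3606, 0.1031, 0.164]
tool_rot: [-3.137, -0.0, 1.805]
contact_force: [0.4, -0.0, 0.1]
opening: 0.0008
grip_force: 0.0
```

Run:
```python
from h import *
print(observe()['tool_pos'])
shot('top','t3');im=cv2.imread('pics/t3.png'); cv2.imwrite('pics/c5.png',cv2.resize(im[172:335,195:520],None,fx=2.4,fy=2.4,interpolation=cv2.INTER_CUBIC))
P=pts('top',np.load('pics/t3.npy'));q=P.reshape(-1,3)
ax=np.radians(103.4);R=np.array([[np.cos(ax),np.sin(ax)],[-np.sin(ax),np.cos(ax)]])
l=(q[:,:2]-[.5815,-.0158])@R.T
m=(l[:,0]>.12)&(l[:,0]<.21)&(abs(l[:,1])<.04)&(q[:,2]>.06)&(q[:,2]<.08);print('knob',l[m].mean(0),m.sum())
```

```text
[0.36060596 0.1031436  0.16403111]
knob [ 0.14380603 -0.00110422] 97
```

View pics/c5.png

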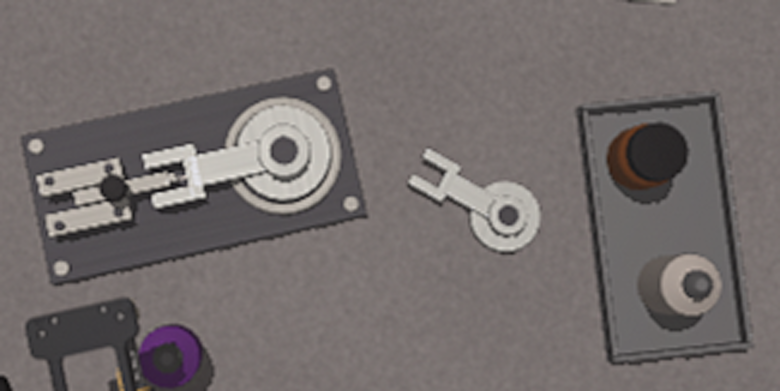

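The tongue's nose is in the slot and the knob sits at 143.8 mm, which is its home position. The lever is aligned and the bottle is upright. The gripper is clear, about 60 mm above the purple bottle.

```bash
python3 -c "
from cell import hand_in; print(hand_in())"
```

```text
the job is handed in; nothing more can be done
None
```

The job is handed in after about 16 s of robot time: the bottle stands upright in the tray, the lever's fork faces the tongue, and the tongue is pushed fully home; the last top view agreed, but the hand-in returned no verdict.

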